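Hold the pen meter slanted over the waste beaker for rinsing

ROBOT

A 6-joint arm with a two-finger parallel gripper is mounted at the origin on the work surface. World frame = base frame: x ahead of the robot, y to its left, z up, the work surface at z = 0. Lengths are in m, angles in rad, forces in N, time in s.
With the tool pointing down it reaches from about 0.275 to 0.85 m from the base axis. Payload 5.2 kg.
Tool frame: the origin (TCP) lies on the centre line of the jaws, within the pads' length; the fingertips stand 17 mm ahead of it and the grasp point (between the pads) lies 2 mm behind it (robot.tcp_to_tips is the z of the fingertips in the tool frame, in m); z points along the fingers, y is the direction in which the jaws open and shut (so a half turn about z gives the same grasp; the last joint's range is limited). The gripper opens to 85 mm and grips with 20 to 120 N. Pads are 22 mm wide; open, the fingers measure 114 mm over their backs; the gripper's body (76 mm by 85 mm) begins 54 mm behind the grasp point. The pads swing forward as they close: fully open they stand 13 mm farther back than shut.
Start: joints at [-0.203, 0.259, 1.535, -0, 1.348, -0.203], TCP at [0.55, 0, 0.248] pointing down, gripper open.
Joint ranges: [-3.14, 3.14], [-0.91, 2.08], [0.19, 2.58], [-1.22, 4.36], [0.22, 2.71], [-3.12, 3.12]. Speed limits (rad/s): [2.57, 2.57, 3.14, 3.14, 3.14, 3.14].

INTERFACE

Orientations are given as a unit quaternion [w, x, y, z].
In Python, from bench import robot gives the robot as it stands.
- The arm moves only by the tool carry_out, never from a script. Its argument "targets" is a list of rows, each a list of 3 entries, a list of its own where there are three numbers: the turn, a rotation vector about the tool's x, y, z in degrees, then the shift along the tool's x, y, z in mm, then the finger opening in mm, from 0 to 85.4. In form: [[[wx, wy, wz], [tx, ty, tz], claw], ...]. A call has 1 to 8 rows; each row shifts and turns the pose as measured when the row begins, along the tool's axes as they then stand; what a row does not reach is not made up. A row lasts 1/8 s, in which the tool goes at most 62.5 mm and 10.7 degrees, less where a joint would pass 70% of its speed; a pose out of reach is approached as far as the arm can. A call with a gripper value outside its range is refused whole. The fingers move at their own pace and stop on an object; "squeeze" is the grip in N (left out, the last holds). Time passes only in rows, so rows that do not move let the fingers close. It gives the time, the measured TCP pose, the force and the opening at its end, in the units of the state.
- robot.observe(): the state, without advancing time (a new reading comes with each control period).
- robot.read_camera(name): name is "scene" or "side" or "wrist"; returns the picture (384x512x3 uint8, red, green, blue); there is no depth.
- robot.get_calibration(name): a dict with "mtx" (3x3 intrinsics, pixels), "k1" (the pictures are not rectified: a ray, as slopes to the right and down, at radius r is drawn at 1 + k1 r^2 times it, then the intrinsics apply), "R" (3x3) and "t" (3): a world point X has camera coordinates R X + t; the wrist camera has in their place "T_tool_cam" (4x4, takes a point from camera to tool coordinates, whose origin is the TCP and whose axes are the flange's). Camera axes: x right, y down, z forward; pixel columns grow to the right and rows downward; lengths in m; the calibration is good to about 2 mm. A picture is of the moment at which its call begins: read the wrist's pose just before it. get_calibration takes no time and is no camera call.
- robot.sign_off(): hands the job in, once; it reports no verdict.
The state is a dict: "t": time; "q": joint angles; "qd": joint speeds; "joint_torque": joint torques, N m; "ee_pos": TCP position; "ee_rot": TCP orientation; "contact_force": force on the tool from outside, world axes, zero at the start; "ft_torque": the same for the moment, N m; "gripper_width": finger opening in m.
Only numpy, scipy, OpenCV 4.12 (cv2) and the standard library are available. Lean on these libraries where they do the work, as an engineer would, in place of code of your own. Each camera call takes 0.05 s, during which the arm holds its last target. There are 200 camera calls.

TASK

Draw the pen-type meter (the one with the flat rectangular head) straight up out of its stand, carry it to the beaker on the tray and tip it to a slant of about 45 degrees, with the end of its probe pointing down over the middle of the beaker's mouth, a few centimetres above the rim and not dipping in, so that it can be rinsed there. Finish while holding it still in that pose: do not put it down or let go, do not let it touch the beaker, and leave the beaker and all other things where they stand.

Things in the scene. Friction and masses are not known exactly. Their poses are not given: they have to be found in the camera images.
- meter_head (a point): Centre of the pen meter's head: white, rectangular, 34 mm (own x) by 22 mm (own y) by 70 mm (own z), flat faces to grasp across the 22 mm; it reaches 35 mm above and below this point. Own z points from the probe's end to the head (up at the start). At the start the head sits wholly above the stand, its underside resting on the stand's top.
- meter_tip (a point): Free lower end of the pen meter's black round probe (14 mm in diameter, 80 mm long, on the head's axis), 115 mm below meter_head along the meter's own z; same axes. At the start it is 80 mm down inside a well.
- meter: The pen meter as a whole: loose, about 90 g, 150 mm long, hanging upright in any one of the stand's three wells at the start. Its origin and axes are those of meter_tip.
- stand: Fixed grey block, 60 mm (own x) by 230 mm (own y) by 95 mm high, with three round upright wells of 17 mm bore, 86 mm deep, in a row along its own y, 85 mm apart, the middle one at the centre. Origin at the centre of its underside on the table, z up. It does not move during the job.
- beaker: Loose white plastic beaker, open at the top, 84 mm in diameter (90 mm over its lip), 92 mm high, wall 3 mm, about 90 g, standing empty on the tray. Origin at the centre of its underside, z up.
- beaker_rim (a point): Centre of the beaker's mouth, at the height of its rim, 92 mm above its underside; the mouth is 78 mm wide inside.
- tray_floor (a point): Centre of the floor of a fixed green tray, 180 mm (own x) by 220 mm (own y) with a rim 18 mm high; the floor is 4 mm above the table.
- thermometer_centre (a point): Bystander: dial thermometer with a flat round steel head of 40 mm diameter, hanging in another well; this point is the middle of its head, which rises 24 mm above the stand.
- tube_centre (a point): Bystander: sample tube with a round dark cap 22 mm in diameter and 24 mm high, hanging in the remaining well; this point is the middle of its cap.
- vial_centre (a point): Bystander: small vial with a black cap, 24 mm in diameter and 46 mm high, standing on the tray beside the beaker; this point is its centre.
- wash_bottle_centre (a point): Bystander: white wash bottle, 62 mm in diameter, 203 mm high with its thin bent spout, standing on the table beyond the work; this point is on its axis, 70 mm up.

How it is judged:
On the way:
1. The meter is drawn straight up out of its well: held by the fingers, still upright within about 20 degrees, its probe's end above the stand's top (z of meter_tip in the frame of stand above 0.1 m and angle between meter_head's own z axis and vertical below 0.35 rad and contact force between the fingers and meter above 0.5 N), for 0.1 s.
At the end, for the whole second after the job is handed in: The meter is held by the fingers and still, slanted 31 to 59 degrees from upright with the probe's end downward; the probe's end is within 32 mm of the centre of the beaker's mouth seen from above and 4 to 90 mm above its rim; the meter touches neither beaker nor stand; the beaker stands upright (angle between meter_head's own z axis and vertical between 0.54 and 1.03 rad and horizontal distance between meter_tip and beaker_rim below 0.032 m and z of meter_tip in the frame of beaker_rim between 0.004 and 0.09 m and contact force between the fingers and meter above 0.5 N and contact force between meter and beaker below 0.1 N and contact force between meter and stand below 0.1 N and linear speed of meter below 0.03 m/s and angle between beaker's own z axis and vertical below 0.1 rad); the arm keeps its last pose, push and grip.
It fails at once if the beaker is pushed more than 25 mm or knocked over (distance of beaker_rim from where it was at the start of the episode above 0.025 m).
It fails at once if the thermometer, tube, vial or wash bottle is moved more than 30 mm (distance of any of thermometer_centre, tube_centre, vial_centre, wash_bottle_centre from where it was at the start of the episode above 0.03 m).
It fails at once if the meter touches the beaker (contact force between meter and beaker above 1 N).
It also fails if it takes over 35 s, if anything falls off the work surface, if the arm or the gripper's body presses on something with over 40 N, if the wrist force passes 120 N, or if a joint passes its speed limit or range.

## Working session

There is one attempt and no reset: what is moved stays moved. The work goes in short steps, Python scripts to look and compute and a tool call to move; the robot and the scene stay as the last step left them, time stands still between calls to the robot, and variables do not carry over. Pictures are saved under pics/ and viewed, about 8 in all and at most 12, crops included, and the job is handed in when it is done.

Besides the shell and the picture viewer there is one more tool, called after "Request:" as name(argument=value, ...) on one line, values as JSON. carry_out: Moves the arm, as the interface text tells. Its arguments: {"type":"object","properties":{"targets":{"type":"array","items":{"type":"array"}},"squeeze":{"type":"number"}},"required":["targets"]}

```bash
mkdir -p pics
python3 - <<'E'
from bench import robot
import cv2
o=robot.observe(); print(o['t'],o['ee_pos'],o['ee_rot'],o['gripper_width'])
for n in ['scene','side','wrist']:
    c=robot.get_calibration(n); print(n,{k:(v.round(4).tolist() if hasattr(v,'round') else v) for k,v in c.items()})
for n in ['scene','side']:
    cv2.imwrite(f'pics/{n}0.png',cv2.resize(robot.read_camera(n)[:,:,::-1],(768,576)))
E
```

```text
0.0 [5.49504618e-01 1.04734637e-04 2.47479226e-01] [-7.55668676e-04  7.07115265e-01  7.07097714e-01 -5.05061770e-04] 0.08520700801108096
scene {'mtx': [[477.2721, 0.0, 255.0467], [0.0, 477.2721, 191.5265], [0.0, 0.0, 1.0]], 'k1': -0.2044623959773855, 'R': [[-0.1706, 0.9853, 0.0026], [0.8289, 0.145, -0.5403], [-0.5327, -0.09, -0.8415]], 't': [0.1133, -0.4592, 1.6915]}
side {'mtx': [[403.781, 0.0, 261.9629], [0.0, 403.781, 193.7729], [0.0, 0.0, 1.0]], 'k1': -0.10533257736837322, 'R': [[-0.8616, -0.5076, 0.0052], [-0.3723, 0.6249, -0.6862], [0.3451, -0.5932, -0.7274]], 't': [0.5474, 0.3046, 0.7149]}
wrist {'mtx': [[318.5235, 0.0, 255.2609], [0.0, 318.5235, 190.2473], [0.0, 0.0, 1.0]], 'k1': 0.015643608199106245, 'T_tool_cam': [[0.0002, -0.9625, -0.2713, 0.0692], [1.0, -0.0001, 0.0011, -0.0006], [-0.0011, -0.2713, 0.9625, -0.1244], [0.0, 0.0, 0.0, 1.0]]}
```

View pics/scene0.png

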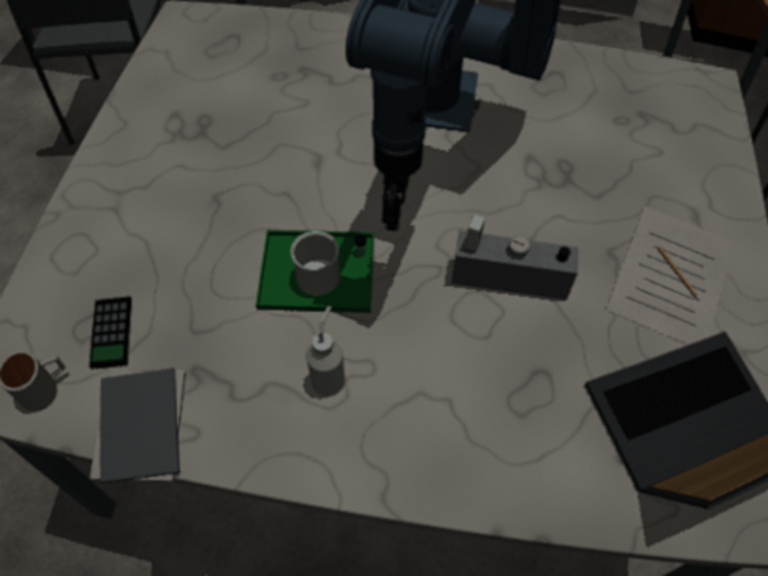

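View pics/side0.png

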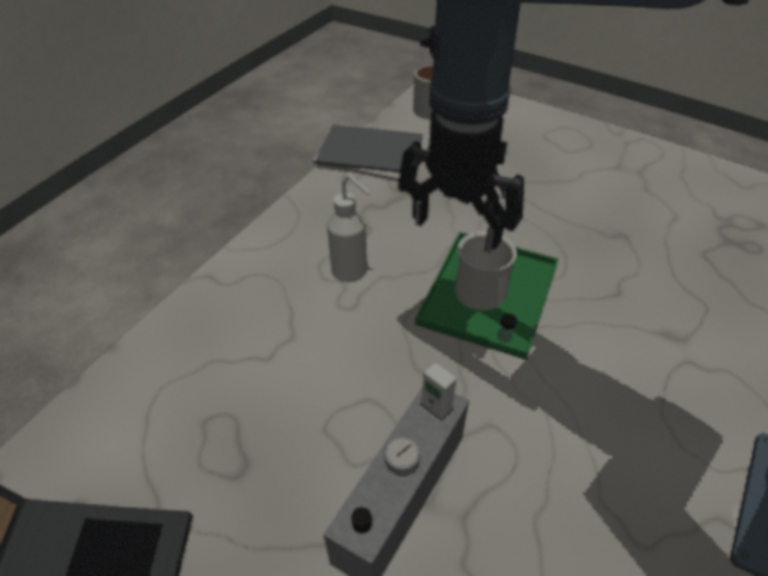

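The scene view shows the meter head at (476,233) in the well nearest the tray, then the dial at (519,246) and the tube cap at (563,254). The beaker mouth is at (316,249), the vial cap at (361,240) and the bottle at (325,370). In the side view the meter head top is at (440,372) and the beaker mouth at (487,252).

```bash
cat > h.py <<'E'
from bench import robot
import numpy as np, cv2
from scipy.spatial.transform import Rotation as Rot
def ray(n,px,scale=1.5,o=None):
    c=robot.get_calibration(n); p=(np.array(px,float)+.5)/scale-.5
    u=cv2.undistortPoints(p.reshape(1,1,2),c['mtx'],np.array([c['k1'],0,0,0.]))[0,0]
    d=np.array([u[0],u[1],1])
    if n=='wrist':
        w,x,y,z=o['ee_rot']; R=Rot.from_quat([x,y,z,w]).as_matrix(); T=np.array(c['T_tool_cam'])
        return R@T[:3,3]+o['ee_pos'], R@T[:3,:3]@d
    R=np.array(c['R']); return -R.T@np.array(c['t']), R.T@d
def onz(n,px,z,**k):
    C,d=ray(n,px,**k); return (C+d*(z-C[2])/d[2]).round(4)
def tri(rs):
    A=sum(np.eye(3)-np.outer(d,d)/(d@d) for C,d in rs); b=sum((np.eye(3)-np.outer(d,d)/(d@d))@C for C,d in rs)
    return np.linalg.solve(A,b).round(4)
E
python3 - <<'E'
from h import *
for l,n,p,z in [('standTL','scene',(459,231),.095),('standTR','scene',(578,247),.095),('standBL','scene',(456,255),.095),('standBR','scene',(576,270),.095),
 ('st side','side',(468,398),.095),('st side nearL','side',(328,541),.095),('nearR','side',(383,569),.095),
 ('headtop','scene',(477,218),.165),('headtop','side',(440,374),.165),('dial','scene',(519,244),.119),('dial','side',(403,451),.119),('tube','scene',(563,251),.119),('tube','side',(361,514),.119),
 ('rim','scene',(316,249),.096),('rim','side',(487,252),.096),('vial','scene',(361,239),.05),('vial','side',(509,320),.05),('bottlebase','scene',(327,385),0),('spout','scene',(328,309),.2),
 ]: print(l,n,onz(n,p,z))
print(tri([ray('scene',(477,218)),ray('side',(440,374))]),tri([ray('scene',(316,249)),ray('side',(487,252))]))
E
```

```text
standTL scene [0.4669 0.1123 0.095 ]
standTR scene [0.4638 0.3403 0.095 ]
standBL scene [0.5235 0.113  0.095 ]
standBR scene [0.5177 0.3375 0.095 ]
st side side [0.4663 0.1061 0.095 ]
st side nearL side [0.5139 0.3415 0.095 ]
nearR side [0.4495 0.3369 0.095 ]
headtop scene [0.486  0.1407 0.165 ]
headtop side [0.4935 0.1382 0.165 ]
dial scene [0.4955 0.225  0.119 ]
dial side [0.4931 0.2213 0.119 ]
tube scene [0.4967 0.3072 0.119 ]
tube side [0.494  0.3067 0.119 ]
rim scene [ 0.5555 -0.1451  0.096 ]
rim side [ 0.5556 -0.1462  0.096 ]
vial scene [ 0.4851 -0.0744  0.05  ]
vial side [ 0.4823 -0.0765  0.05  ]
bottlebase scene [ 0.7802 -0.0819  0.    ]
spout scene [ 0.7388 -0.076   0.2   ]
[0.4915 0.1412 0.171 ] [ 0.5555 -0.1453  0.0965]
```

Request:
carry_out(targets=[[[0,0,0],[45,-19,-10],85],[[0,0,0],[45,-19,-10],85],[[0,0,0],[30,-19,-5],85],[[0,0,0],[0,0,0],85]])

```text
t: 0.6
ee_pos: [0.4905, 0.1226, 0.2711]
ee_rot: [-0.002, 0.708, 0.706, -0.002]
contact_force: [1.1, -0.4, 0.6]
gripper_width: 0.0848
```

Run:
```python
from h import *
o=robot.observe(); print(o['t'],o['ee_pos'],o['ee_rot'],o['q'])
cv2.imwrite('pics/w1.png',cv2.resize(robot.read_camera('wrist')[:,:,::-1],(768,576)))
```

```text
0.6 [0.49048982 0.122638   0.2711037 ] [-0.0024677   0.70793374  0.70627236 -0.0017595 ] [2.32805804e-02 1.66646181e-01 1.59623411e+00 1.16759608e-03
 1.38466438e+00 2.54106491e-02]
```

View pics/w1.png

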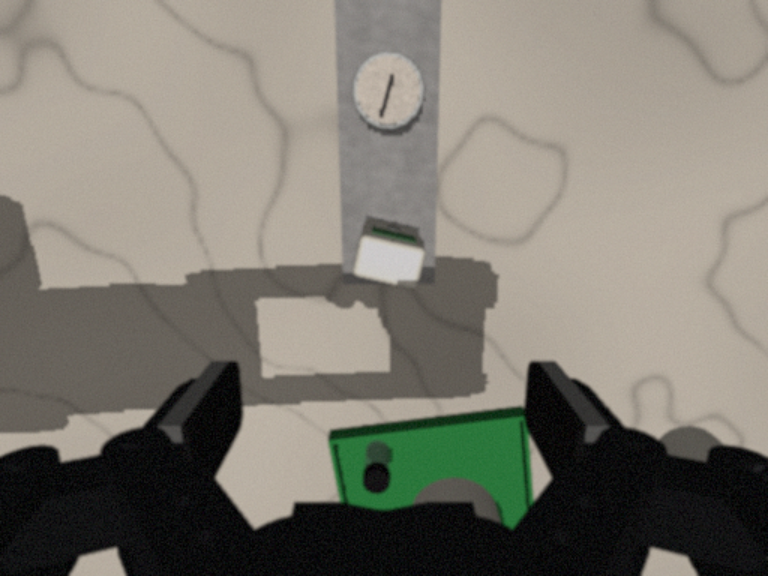

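The wrist view shows the head's white top with corners at about (364,236), (424,246), (418,284) and (355,273). Its wide side lies nearly along image x (world x). The dial is at (389,91).

Run:
```python
from h import *
o=robot.observe()
P=np.array([onz('wrist',p,.165,o=o) for p in [(364,236),(424,246),(418,284),(355,273)]])
print(P,P.mean(0)); d=P[1]+P[2]-P[0]-P[3]; e=P[0]+P[1]-P[2]-P[3]
print(np.linalg.norm(d)/2,np.linalg.norm(e)/2,np.degrees(np.arctan2(d[1],d[0])),np.degrees(np.arctan2(-e[0],e[1])))
```

```text
[[0.481  0.1511 0.165 ]
 [0.5103 0.1461 0.165 ]
 [0.5077 0.1268 0.165 ]
 [0.4763 0.1325 0.165 ]] [0.493825 0.139125 0.165   ]
0.030817933090978064 0.019298315988707408 -9.997209918201044 -10.902347421974524
```

Request:
carry_out(targets=[[[0,0,-10],[0,0,0],60],[[0,0,-10],[0,0,0],60],[[0,0,-10],[0,0,0],60],[[0,0,-10],[0,0,0],60],[[0,0,-10],[0,0,0],60],[[0,0,-10],[0,0,0],60],[[0,0,-10],[0,0,0],60],[[0,0,-10],[0,0,0],60]])

```text
t: 1.65
ee_pos: [0.4952, 0.1125, 0.2663]
ee_rot: [-0.006, 0.071, 0.997, -0.002]
contact_force: [-0.1, 0.3, 0.8]
gripper_width: 0.06
```

```bash
cat >> h.py <<'E'
def rel(goal):
    o=robot.observe(); w,x,y,z=o['ee_rot']; R=Rot.from_quat([x,y,z,w]).as_matrix()
    print('t',o['t'],'pos',o['ee_pos'].round(4),'q',o['q'].round(3),'w',o['gripper_width']); print(R.round(3))
    print('tool shift mm',(R.T@(np.array(goal)-o['ee_pos'])*1e3).round(1),'F',np.round(o['contact_force'],1))
E
python3 -c "
from h import *
rel([.493,.1395,.133])"
```

```text
t 1.65 pos [0.4952 0.1125 0.2663] q [ 0.006  0.178  1.595 -0.004  1.381 -1.423] w 0.06004089434535796
[[-0.99   0.141 -0.011]
 [ 0.141  0.99  -0.004]
 [ 0.011 -0.005 -1.   ]]
tool shift mm [  4.6  27.1 133.2] F [-0.1  0.3  0.8]
```

Request:
carry_out(targets=[[[0,0,2],[5,27,10],60],[[0,0,0],[0,0,20],60],[[0,0,0],[0,0,0],60]])

```text
t: 2.02
ee_pos: [0.4957, 0.1367, 0.2341]
ee_rot: [-0.006, 0.09, 0.996, -0.003]
contact_force: [1.0, -0.2, -0.5]
gripper_width: 0.0601
```

Run:
```python
from h import *
rel([.493,.1395,.133])
cv2.imwrite('pics/w2.png',cv2.resize(robot.read_camera('wrist')[:,:,::-1],(768,576)))
```

```text
t 2.025 pos [0.4957 0.1367 0.2341] q [ 0.055  0.213  1.631 -0.005  1.311 -1.335] w 0.06010899085472722
[[-0.984  0.179 -0.013]
 [ 0.179  0.984 -0.005]
 [ 0.011 -0.007 -1.   ]]
tool shift mm [  2.    3.  101.1] F [ 1.  -0.2 -0.5]
```

View pics/w2.png

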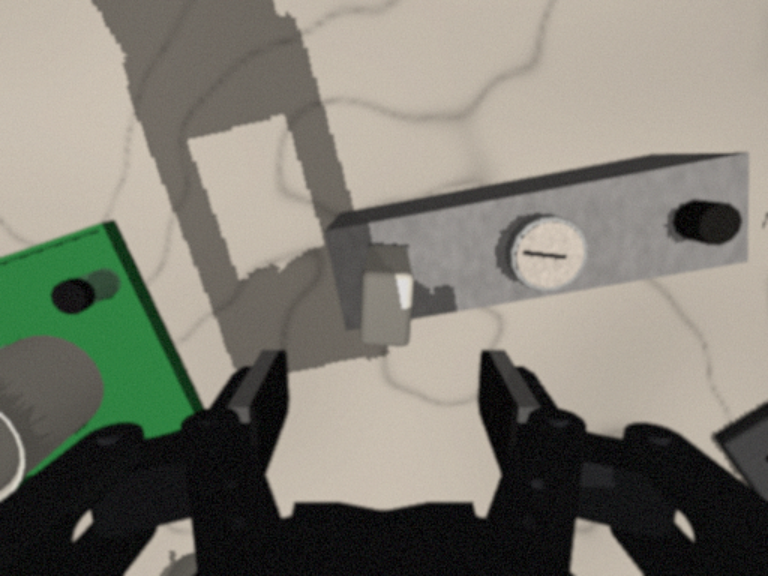

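The head top (corners about (364,275), (411,275), (409,345) and (362,341)) is now square to the jaws, slightly left of their midpoint near column 385.

Run:
```python
from h import *
o=robot.observe()
P=np.array([onz('wrist',p,.165,o=o) for p in [(364,275),(411,275),(409,345),(362,342)]])
m=P.mean(0); print(P,m); rel([m[0],m[1],.133])
```

```text
[[0.4758 0.1323 0.165 ]
 [0.4793 0.1518 0.165 ]
 [0.5103 0.1457 0.165 ]
 [0.5053 0.1257 0.165 ]] [0.492675 0.138875 0.165   ]
t 2.075 pos [0.4964 0.1368 0.2352] q [ 0.055  0.212  1.629 -0.004  1.311 -1.335] w 0.059907578207263786
[[-0.984  0.179 -0.01 ]
 [ 0.179  0.984 -0.005]
 [ 0.009 -0.007 -1.   ]]
tool shift mm [  3.1   2.1 102.2] F [-0.1  0.3  0.9]
```

Request:
carry_out(targets=[[[0,0,0],[3,2,35],60],[[0,0,0],[0,0,35],60],[[0,0,0],[0,0,31],60],[[0,0,0],[0,0,0],60]])

```text
t: 2.58
ee_pos: [0.4976, 0.1362, 0.1358]
ee_rot: [-0.001, 0.092, 0.996, -0.003]
contact_force: [0.2, -0.0, 0.7]
gripper_width: 0.0598
```

```bash
python3 -c "
from h import *
rel([.4927,.139,.133])"
```

```text
t 2.575 pos [0.4976 0.1362 0.1358] q [ 0.054  0.306  1.768 -0.006  1.07  -1.331] w 0.05979785314597323
[[-0.983  0.182 -0.003]
 [ 0.182  0.983 -0.005]
 [ 0.002 -0.005 -1.   ]]
tool shift mm [5.3 1.8 2.8] F [ 0.2 -0.   0.7]
```

Request:
carry_out(targets=[[[0,0,0],[5,2,2],60],[[0,0,0],[0,0,0],20],[[0,0,0],[0,0,0],15],[[0,0,0],[0,0,0],10],[[0,0,0],[0,0,0],10],[[0,0,0],[0,0,0],10]], squeeze=60)

```text
t: 3.32
ee_pos: [0.4962, 0.139, 0.1388]
ee_rot: [0.003, 0.092, 0.996, -0.002]
contact_force: [0.3, -0.0, -0.4]
gripper_width: 0.0212
```

```bash
python3 -c "
from h import *
rel([.4927,.139,.27])"
```

```text
t 3.325 pos [0.4962 0.139  0.1388] q [ 0.06   0.297  1.773 -0.006  1.066 -1.324] w 0.021192253667728388
[[-0.983  0.183  0.006]
 [ 0.183  0.983 -0.005]
 [-0.007 -0.004 -1.   ]]
tool shift mm [   2.5   -1.1 -131.2] F [ 0.3 -0.  -0.4]
```

Closed at 21 mm on the head. Now I'll draw it straight up.

Request:
carry_out(targets=[[[0,0,0],[0,0,-15],10],[[0,0,0],[0,0,-25],10],[[0,0,0],[0,0,-25],10],[[0,0,0],[0,0,-25],10],[[0,0,0],[0,0,-25],10],[[0,0,0],[0,0,-25],10],[[0,0,0],[0,0,-10],10],[[0,0,0],[0,0,0],10]])

```text
t: 4.32
ee_pos: [0.4954, 0.1398, 0.2995]
ee_rot: [0.005, 0.092, 0.996, -0.002]
contact_force: [-0.1, -0.2, 0.2]
gripper_width: 0.0216
```

Run:
```python
from h import *
rel([.4927,.139,.27])
cv2.imwrite('pics/s3.png',robot.read_camera('side')[:,:,::-1])
```

```text
t 4.325 pos [0.4954 0.1398 0.2995] q [ 0.062  0.159  1.537 -0.005  1.436 -1.325] w 0.021564760994410993
[[-0.983  0.183  0.01 ]
 [ 0.183  0.983 -0.005]
 [-0.011 -0.003 -1.   ]]
tool shift mm [ 2.9 -1.2 29.4] F [-0.1 -0.2  0.2]
```

View pics/s3.png

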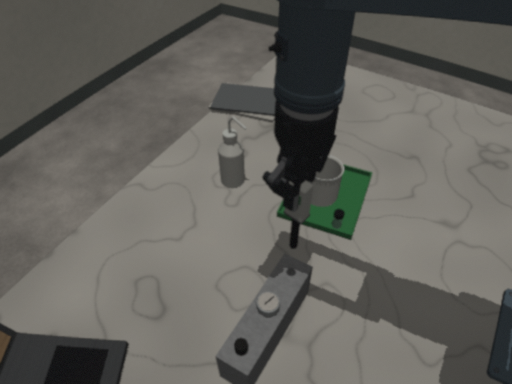

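Request:
carry_out(targets=[[[0,-6,0],[0,-15,0],10],[[0,-8,0],[0,-30,0],10],[[0,-8,0],[0,-35,0],10],[[0,-8,0],[0,-35,0],10],[[0,-8,0],[0,-35,0],10],[[0,-6,0],[0,-25,0],10],[[0,0,0],[0,0,0],10]])

```text
t: 5.25
ee_pos: [0.4592, -0.03, 0.2886]
ee_rot: [0.372, 0.084, 0.924, -0.035]
contact_force: [-1.1, -0.3, -0.3]
gripper_width: 0.0213
```

```bash
cat >> h.py <<'E'
def tip():
    o=robot.observe(); w,x,y,z=o['ee_rot']; R=Rot.from_quat([x,y,z,w]).as_matrix()
    p=o['ee_pos']+R@[.003,0,.124]; print('tip',p.round(4),'tilt',np.degrees(np.arccos(-R[2,2])).round(1),'to goal, tool mm',(R.T@(np.array([.5555,-.1455,.141])-p)*1e3).round(1))
E
python3 -c "
from h import *
rel([.4927,.139,.27]);tip()"
```

```text
t 5.25 pos [ 0.4592 -0.03    0.2886] q [-0.448 -0.351  2.244  0.366  0.53  -2.086] w 0.021319222489365876
[[-0.709  0.18   0.681]
 [ 0.128  0.984 -0.127]
 [-0.693 -0.002 -0.721]]
tool shift mm [ 10.8 172.3  14.9] F [-1.1 -0.3 -0.3]
tip [ 0.5415 -0.0453  0.1971] tilt 43.9 to goal, tool mm [ 16.1 -95.9  62.7]
```

Request:
carry_out(targets=[[[0,0,0],[0,-30,0],10],[[0,0,0],[0,-40,0],10],[[0,0,0],[0,-25,0],10],[[0,0,0],[5,0,20],10],[[0,0,0],[5,0,15],10],[[0,0,0],[0,0,0],10]])

```text
t: 6.0
ee_pos: [0.4593, -0.1255, 0.2535]
ee_rot: [0.365, 0.084, 0.927, -0.029]
contact_force: [-0.3, -0.3, 0.2]
gripper_width: 0.0214
```

Run:
```python
from h import *
rel([.4927,.139,.27]);tip()
a=robot.read_camera('side')[60:260,180:480,::-1]; b=robot.read_camera('scene')[90:290,110:410,::-1]
cv2.imwrite('pics/m4.png',cv2.resize(np.vstack([a,b]),None,fx=1.5,fy=1.5))
```

```text
t 6.0 pos [ 0.4593 -0.1255  0.2535] q [-0.819 -0.257  2.275  0.77   0.634 -2.73 ] w 0.02140720402291985
[[-0.719  0.177  0.672]
 [ 0.135  0.984 -0.115]
 [-0.682  0.008 -0.732]]
tool shift mm [  0.5 266.4 -20. ] F [-0.3 -0.3  0.2]
tip [ 0.5405 -0.1394  0.1607] tilt 43.0 to goal, tool mm [ 1.8 -3.5 25.2]
```

View pics/m4.png

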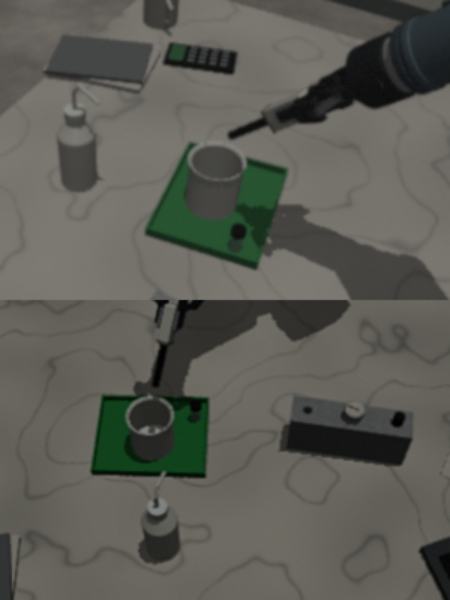

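The side crop shows the probe end at (230,135), up and to the base side of the beaker mouth at (217,160). The scene crop shows the tip at (156,384) and the mouth at (150,417). Nothing has been disturbed.

Run:
```python
from h import *
f=lambda n,x,y,ox,oy:ray(n,(x/1.5+ox,y/1.5+oy),scale=1)
print('tip',tri([f('side',230,136,180,60),f('scene',156,85,110,90)]))
print('rim',tri([f('side',217,160,180,60),f('scene',150,116,110,90)]))
tip()
```

```text
tip [ 0.5384 -0.1344  0.1637]
rim [ 0.558  -0.1475  0.0954]
tip [ 0.5409 -0.1399  0.1623] tilt 43.1 to goal, tool mm [ 3.3 -3.1 26. ]
```

Request:
carry_out(targets=[[[0,0,0],[1,-3,10],10],[[0,0,0],[2,-3,10],10],[[0,0,0],[0,0,5],10],[[0,0,0],[0,0,0],10],[[0,0,0],[0,0,0],10],[[0,0,0],[0,0,0],10]])

```text
t: 6.85
ee_pos: [0.4749, -0.1341, 0.2357]
ee_rot: [0.367, 0.082, 0.926, -0.03]
contact_force: [0.4, -0.2, -1.1]
gripper_width: 0.0214
```

Run:
```python
from h import *
rel([.4927,.139,.27]);tip()
a=robot.read_camera('side')[60:260,180:480,::-1]; b=robot.read_camera('scene')[90:290,110:410,::-1]
cv2.imwrite('pics/m5.png',cv2.resize(np.vstack([a,b]),None,fx=1.5,fy=1.5))
```

```text
t 6.85 pos [ 0.4749 -0.1341  0.2357] q [-0.798 -0.184  2.28   0.853  0.564 -2.819] w 0.021388883787819293
[[-0.716  0.175  0.675]
 [ 0.131  0.985 -0.116]
 [-0.685  0.005 -0.728]]
tool shift mm [ -0.5 272.2 -44.7] F [ 0.4 -0.2 -1.1]
tip [ 0.5565 -0.1481  0.1434] tilt 43.3 to goal, tool mm [2.7 2.4 0.7]
```

View pics/m5.png

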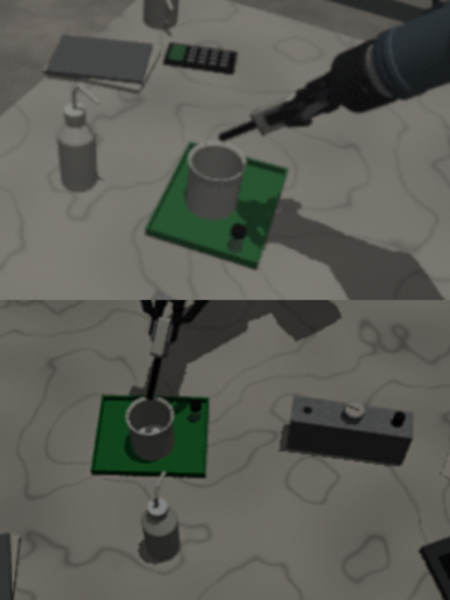

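The probe end is at about (221,137) in the side crop and (151,397) in the scene crop, above the mouth. The head's top end is hidden in the jaws. I'll triangulate as a check and hand in if it agrees.

Run:
```python
from h import *
f=lambda n,x,y,ox,oy:ray(n,(x/1.5+ox,y/1.5+oy),scale=1)
t=tri([f('side',221,137,180,60),f('scene',151,97,110,90)])
j=tri([f('side',256,122,180,60),f('scene',156,56,110,90)])
v=j-t; print('tip',t,'probe top',j,np.linalg.norm(v),'slant',np.degrees(np.arccos(v[2]/np.linalg.norm(v))))
r=np.array([.5565,-.1463,.096]); d=t-r
print(d,'speed',np.abs(robot.observe()['qd']).max())
if np.hypot(*d[:2])<.02 and .02<d[2]<.07: robot.sign_off(); print('signed')
```

```text
tip [ 0.5545 -0.1416  0.1487] probe top [ 0.5051 -0.1383  0.2022] 0.07289375830618146 slant 42.78186592175035
[-0.002   0.0047  0.0527] speed 0.002609184110018749
the job is handed in; nothing more can be done
signed
```

I gripped the meter's head across its 22 mm faces at 60 N and drew it straight up out of its well. I then carried it to the beaker while tipping it, and handed the job in with the meter held still there at about 7 s of the 35 s allowed.

Last checks before hand-in:

| Check | Cameras | Arm pose |
|---|---|---|
| Probe end, sideways distance from mouth centre | about 5 mm | about 2 mm |
| Probe end, height above rim | about 53 mm | about 47 mm |
| Slant from upright | about 43° | about 43° |

- **Stillness and grip:** joint speeds were at most about 0.003 rad/s, and the gripper stayed closed on the head at 21.4 mm.
- **Other things:** the beaker, vial, wash bottle, thermometer and tube looked undisturbed in the last pictures.
- **Disagreements:** the two methods differ by about 5 mm in height and 6 mm sideways, both well inside the limits. No check failed.

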